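# Clear, sand and tidy: refreshing a serving board

### The arm

A 7-joint arm with a two-finger parallel gripper is mounted at the origin on the work surface. World frame = base frame: x ahead of the robot, y to its left, z up, the work surface at z = 0. Lengths are in mm, angles in rad, forces in N, time in s.
With the tool pointing down it reaches from about 400 to 850 mm from the base axis. Payload 10.4 kg.
Tool frame: the origin (TCP) lies midway between the tips of the shut fingers; the grasp point (between the pads) lies 19 mm behind it (hold_point_z is the distance from the TCP to the grasp point, in mm); z points along the fingers, y is the line along which they close (so a half turn about z gives the same grasp; the last joint's range is limited). The gripper opens to 85 mm and grips with 20 to 120 N. Pads are 22 mm wide; open, the fingers measure 114 mm over their backs; the gripper's body (76 mm by 85 mm) begins 54 mm behind the grasp point. The pads swing forward as they close: fully open they stand 13 mm farther back than shut.
Start: joints at [-1.246, 0.332, -0.065, 1.46, 0.022, 1.35, -0.088], TCP at [213.007, 587.605, 231.338] pointing down, gripper open.
Joint ranges: [-2.6, 2.6], [-0.5, 2.12], [-1.47, 1.34], [0.16, 2.42], [-1.27, 4.41], [0.06, 2.06], [-2.6, 2.6]. Speed limits (rad/s): [2.22, 2.22, 2.79, 2.79, 3.14, 3.14, 3.14].

### API

Orientations are given as a 3x3 rotation matrix whose columns are the frame's x, y, z axes.
In Python, from workcell import observe, get_image, calibration, hand_in, hold_point_z gives the robot as it stands.
- The arm moves only by the shell command python3 -m crank 'ROWS'. ROWS is JSON, a list of rows, each a list of 7 numbers: the shift along the tool's x, y, z in m, then the turn, a rotation vector about the tool's x, y, z in degrees, then the closure, from 0 (fully open) to 1 (shut). A call has 1 to 10 rows; each row is the pose to reach, as a shift and turn from the pose commanded when the call began, along the tool's axes at that moment; what a row does not reach only later rows make up. A row lasts 1/10 s, in which the tool goes at most 50 mm and 8.59 degrees, less where a joint would pass 70% of its speed; a pose out of reach is approached as far as the arm can. A call with a gripper value outside its range is refused whole. The fingers move at their own pace and stop on an object; the grip force is fixed at half the most. Time passes only in rows, so rows that repeat a pose let the fingers close. It gives the time, the measured TCP pose, the force, the opening and the grip force at its end, in the units of the state.
- observe(): the state, without advancing time (a new reading comes with each control period).
- get_image(name): name is "side" or "top" or "wrist"; returns the picture (420x560x3 uint8, blue, green, red); there is no depth.
- calibration(name): a dict with "K" (3x3 intrinsics, pixels), "k1" (the pictures are not rectified: a ray, as slopes to the right and down, at radius r is drawn at 1 + k1 r^2 times it, then the intrinsics apply), "rvec" (rotation vector, rad) and "tvec" (3), from world to camera coordinates, as OpenCV has them. Camera axes: x right, y down, z forward; pixel columns grow to the right and rows downward; lengths in mm; the calibration is good to about 2 mm. A picture is of the moment at which its call begins: read the wrist's pose just before it. calibration takes no time and is no camera call; for the wrist camera it gives the pose at the moment of the call.
- hand_in(): hands the job in; it is judged then, once.
The state is a dict: "time": time; "joints": joint angles; "joint_vel": joint speeds; "tau": joint torques, N m; "ee_pos": TCP position; "tool_rot": TCP orientation; "contact_force": force on the tool from outside, world axes, zero at the start; "torque": the same for the moment, N m; "finger_gap": finger opening in mm; "grip_force": force on a finger pad.
Only numpy, scipy, OpenCV 4.12 (cv2) and the standard library are available. Lean on these libraries where they do the work, as an engineer would, in place of code of your own. Each camera call takes 0.05 s, during which the arm holds its last target. There are 200 camera calls.

### The job

First clear the serving board: lay every bottle on its side in the rack, one to a place, whichever way the neck points. Then take the sanding block by its grip, set it flat and squarely across the board at the handle end, and with a steady pressure of about 10 newtons sand the whole board in one slow stroke right along to the plain end and back again, keeping the pressure on (at each end of the stroke the block's edge about level with the blade's end). Finally put the block back flat in the middle of the cork mat and let go; leave the mug and the pepper mill alone.

Things in the scene. Friction and masses are not known exactly. Their poses are not given: they have to be found in the camera images.
- board: Fixed wooden serving board lying flat: blade 280 mm long (its x), 110 mm wide (its y), 18 mm thick, with a narrow handle (45 mm wide, 82 mm long) sticking out of its -x end. Origin: centre of the blade's underside, on the table; z up. The blade ends at x = -140 mm (handle end) and x = +140 mm (plain end).
- rack: Fixed wooden bottle rack, dark base 285 mm (x) by 110 mm (y), 10 mm thick. Three places at x = -90, 0, +90 mm, each two pale V rests (45 degree flanks, 12 mm wide, at y = -25 and +25 mm, tops 41 mm above the table) that hold one bottle lying along the rack's y axis. Origin: centre of the underside, on the table; z up.
- mat: Fixed round cork pot mat, 210 mm across, 6 mm thick, on which the sanding block lies at the start and must lie at the end. Origin: centre of its underside, on the table.
- block: Loose hand sanding block, 60 mm (its x) by 130 mm (its y), 74 mm high, 0.24 kg. Origin: centre of the underside of its sole; z up. On top is a wooden grip, a ridge 30 mm wide (x), 100 mm long (y), from z = 34 to 74 mm, to be pinched across its 30 mm width. Either way round will do.
- sole (a joint): How far (m) the block's foam-backed sole, its lowest 10 mm, is pressed up into the block. It stays at 0 up to about 5 N of pressure, then gives 1 mm for every 1.2 N, 8 mm at most (14 N); harder pressing meets solid wood.
- place1 (a point): Point on the axis of a bottle that lies in place 1 of the rack (rack x = -90 mm, y = 0, 48 mm above the table); its axes are the rack's.
- place2 (a point): Point on the axis of a bottle that lies in place 2 of the rack (rack x = 0 mm, y = 0, 48 mm above the table); its axes are the rack's.
- place3 (a point): Point on the axis of a bottle that lies in place 3 of the rack (rack x = 90 mm, y = 0, 48 mm above the table); its axes are the rack's.
- bottle1: Loose corked green glass bottle with a paper label, standing on the board at the start (absent in some starts): round body 54 mm in diameter and 125 mm high, shoulder to 142 mm, neck 24 mm in diameter, 178 mm high in all, 0.28 kg. Origin: centre of its underside; z along its axis towards the cork.
- bottle1_mid (a point): Point on the axis of bottle1, halfway up its round body (62.5 mm from its underside).
- bottle2: Loose corked green glass bottle with a paper label, standing on the board at the start (absent in some starts): round body 54 mm in diameter and 125 mm high, shoulder to 142 mm, neck 24 mm in diameter, 178 mm high in all, 0.28 kg. Origin: centre of its underside; z along its axis towards the cork.
- bottle2_mid (a point): Point on the axis of bottle2, halfway up its round body (62.5 mm from its underside).
- bottle3: Loose corked green glass bottle with a paper label, standing on the board at the start (absent in some starts): round body 54 mm in diameter and 125 mm high, shoulder to 142 mm, neck 24 mm in diameter, 178 mm high in all, 0.28 kg. Origin: centre of its underside; z along its axis towards the cork.
- bottle3_mid (a point): Point on the axis of bottle3, halfway up its round body (62.5 mm from its underside).
- mug: White mug, 80 mm across and 95 mm high, with a handle; a bystander, not to be disturbed. Origin: centre of its underside.
- mill: Wooden pepper mill, 160 mm high, 54 mm across; a bystander, not to be disturbed. Origin: centre of its underside.

How it is judged:
By the outcome, as a careful person would: the job done as asked, in the order asked, and still so for the second after the job is handed in, with the robot touching nothing.
Of bottle1, bottle2, bottle3 only 2 to 3 are there at a start; the rules pass over those that are not, and their reading is None.
At some moment in a run one of block may be knocked a few centimetres aside while the robot is not near it.
Once in a run the grip may slacken for a moment while it holds something.
It also fails if it takes over 210 s, if anything falls off the work surface, if the arm or the gripper's body presses on something with over 40 N, if the wrist force passes 120 N, or if a joint passes its speed limit or range.

## Working session

There is one attempt and no reset: what is moved stays moved. The work goes in short steps, Python scripts to look and compute and a shell command to move; the robot and the scene stay as the last step left them, time stands still between calls to the robot, and variables do not carry over. Pictures are saved under pics/ and viewed, at most 14 in all, crops included, and the job is handed in when it is done.

```bash
mkdir -p pics; ls
python3 - <<'E'
from workcell import *
import cv2
s=observe();print(s);print(hold_point_z)
for n in("top","side"):
    cv2.imwrite(f"pics/{n}0.png",get_image(n));print(n,calibration(n))
E
```

```text
pics
{'time': 0.0, 'joints': array([-1.24562962,  0.33286045, -0.06467388,  1.46095789,  0.02161176,
        1.34988035, -0.08847257]), 'joint_vel': array([-0.00021038,  0.00150845, -0.00214775, -0.00085338, -0.00074332,
        0.00104626,  0.00016047]), 'tau': array([-1.48121940e-04, -6.25425768e+01,  4.92014852e-02, -3.91615891e+01,
        1.62466429e-02,  9.62122431e-03,  1.85926018e-05]), 'ee_pos': array([212.89485472, 587.22356706, 230.51508688]), 'tool_rot': array([[-9.40145263e-01,  3.40773716e-01, -3.99272308e-04],
       [ 3.40773939e-01,  9.40144294e-01, -1.35269737e-03],
       [-8.55901272e-05, -1.40779362e-03, -9.99999005e-01]]), 'contact_force': array([-1.12885205,  0.3819739 ,  0.44919272]), 'torque': array([-0.01870767,  0.02636543,  0.00571353]), 'grip_force': 0.0, 'finger_gap': 85.12243177976279}
18.700000000000003
top {'K': array([[542.4072479 ,   0.        , 281.50310749],
       [  0.        , 542.4072479 , 214.29046184],
       [  0.        ,   0.        ,   1.        ]]), 'k1': -0.09106549538229232, 'rvec': array([ 2.1655916 , -2.17546769,  0.10691089]), 'tvec': array([  -5.71220056,  561.92921644, 1333.89342329])}
side {'K': array([[415.17456855,   0.        , 278.7625498 ],
       [  0.        , 415.17456855, 208.36163359],
       [  0.        ,   0.        ,   1.        ]]), 'k1': -0.033373329021097665, 'rvec': array([ 2.41115981, -0.32147008,  0.10878637]), 'tvec': array([-529.81509836,  147.42853919,  860.43108534])}
```

View pics/top0.png

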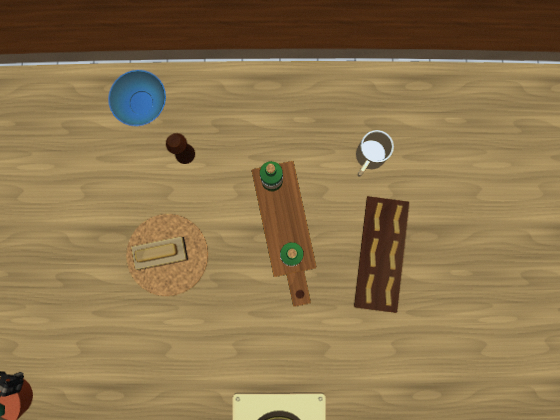

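View pics/side0.png

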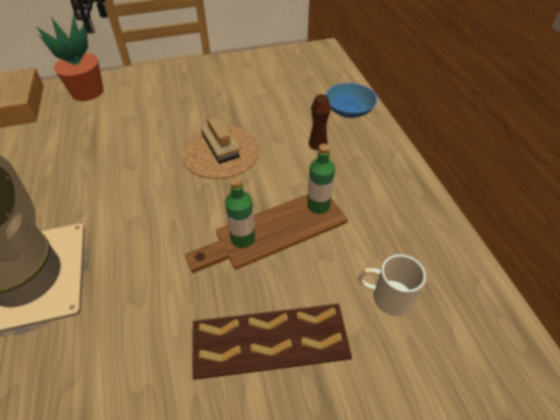

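Top shows two bottles on the board (cork tops ~(270,169), (292,254)), handle toward the robot, block on mat at ~(159,252), rack at ~(382,254). The side view confirms two bottles. I'll enlarge for corners.

```bash
cat > h.py <<'E'
import numpy as np, cv2
from workcell import *
def ray(n,uv,c=None):
    c=c or calibration(n); K=c["K"];k=c["k1"]
    xy=cv2.undistortPoints(np.array([[uv]],float),K,np.array([k,0,0,0.]))[0,0]
    R=cv2.Rodrigues(c["rvec"])[0];t=np.ravel(c["tvec"])
    return -R.T@t, R.T@np.array([xy[0],xy[1],1])
def at(n,uv,z,c=None):
    o,d=ray(n,uv,c); return o+d*(z-o[2])/d[2]
def pix(n,P,c=None):
    c=c or calibration(n)
    return cv2.projectPoints(np.array(P,float).reshape(-1,3),c["rvec"],c["tvec"],c["K"],np.array([c["k1"],0,0,0.]))[0][:,0]
def tri(p,q):
    o1,d1=ray("top",p);o2,d2=ray("side",q)
    s=np.linalg.lstsq(np.c_[d1,-d2],o2-o1,rcond=None)[0]
    a=o1+d1*s[0];b=o2+d2*s[1];return (a+b)/2,np.linalg.norm(a-b)
E
python3 - <<'E'
import cv2
a=cv2.imread("pics/top0.png")[155:320,110:425]
b=cv2.resize(a,None,fx=2.5,fy=2.5,interpolation=cv2.INTER_CUBIC)
cv2.imwrite("pics/c1.png",b)
E
```

```text
(no output)
```

View pics/c1.png

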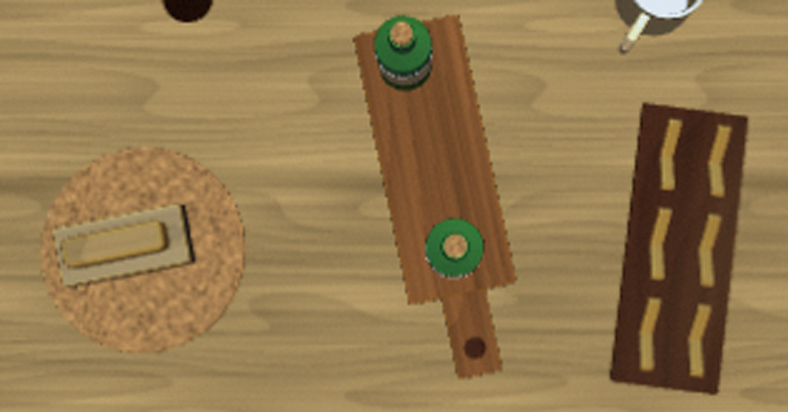

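```bash
cat > m1.py <<'E'
from h import *
from scipy.optimize import least_squares
f=lambda p:((p[0]+.5)/2.5-.5+110,(p[1]+.5)/2.5-.5+155)
def rect(name,pts,z,L,W,order):
    w=np.array([at("top",f(p),z)[:2] for p in pts]); m=np.array(order)*[L/2,W/2]
    def r(q):
        c,s=np.cos(q[2]),np.sin(q[2]); return (m@np.array([[c,s],[-s,c]])+q[:2]-w).ravel()
    best=min((least_squares(r,[*w.mean(0),a]) for a in np.arange(-3,3.1,1)),key=lambda o:o.cost)
    print(name,best.x[:2].round(1),np.degrees(best.x[2]).round(2),best.fun.round(1))
# order: image up = +x world approx
rect("board",[(355,36),(460,15),(517,280),(408,304)],18,280,110,[(1,1),(1,-1),(-1,-1),(-1,1)])
rect("rack",[(641,102),(748,117),(717,394),(611,380)],10,285,110,[(1,1),(1,-1),(-1,-1),(-1,1)])
rect("grip",[(60,238),(163,220),(167,249),(66,266)],74,30,100,[(1,1),(1,-1),(-1,-1),(-1,1)])
print("mat",at("top",f((143,249)),6).round(1))
for p in[(402,33),(455,245)]: print("cork",at("top",f(p),196).round(1))
print("mill",at("top",f((165,-28)),160).round(1))
print("mug",at("top",(377,147),95).round(1))
E
python3 m1.py; python3 -c "
from h import *
print(pix('side',[[x,0,0] for x in(0,500)]), tri((292,254),(237,186)),tri((270,169),(324,149)))"
```

```text
board [554.2 -13.6] 11.38 [ 1.5  0.7  1.9  0.2 -2.6  0.3 -0.9 -1.2]
rack [ 462.5 -261.4] -7.55 [ 0.1 -0.8  1.5  0.1 -0.5 -0.7 -1.1  1.4]
grip [466.9 297.9] 9.67 [ 1.2 -1.2  0.8  0.9 -0.7  0.1 -1.2  0.2]
mat [463.1 283.8   6. ]
cork [648.8  15.7 196. ]
cork [460.8 -30.2 196. ]
mill [714.  235.1 160. ]
mug [ 718.2 -240.7   95. ]
[[ 26.60189604 278.52889938]
 [258.09370295 229.00194663]] (array([459.47483847, -31.17254749, 182.85273935]), np.float64(2.355764815982591)) (array([648.07622499,  16.74973465, 189.83551686]), np.float64(1.2682119333338318))
```

Scene resolved: bottle A (649,16), bottle B (461,-30), plus board, rack, block and mat. I'll write a planner and start moving.

```bash
cat >> h.py <<'E'
from scipy.spatial.transform import Rotation as Ro
RK=np.array([462.5,-261.4]);RA=np.radians(-7.55);BD=np.array([554.2,-13.6]);BA=np.radians(11.38)
def tool(yaw,tilt):
    a=np.radians(yaw); B=np.array([[-np.sin(a),np.cos(a),0],[np.cos(a),np.sin(a),0],[0,0,-1.]]).T
    return B@Ro.from_euler("y",tilt,degrees=True).as_matrix()
def plan(g,yaw,tilt,back=0,cur=None):
    """shift/turn from cur (pos,R) or the measured pose so that grasp point is at g, 'back' mm short along tool z"""
    if cur is None: s=observe();cur=(s["ee_pos"],s["tool_rot"])
    R=tool(yaw,tilt); p=np.array(g,float)+R[:,2]*(18.7-back)
    d=cur[1].T@(p-cur[0])/1000; w=Ro.from_matrix(cur[1].T@R).as_rotvec(degrees=True)
    print("shift",d.round(4),"turn",w.round(2),"|d|",np.linalg.norm(d).round(3),"|w|",np.linalg.norm(w).round(1))
    return p,R
E
python3 - <<'E'
from h import *
c=plan((480,150,380),-7.55,0)
c=plan((649,16,81),-7.55,70,140,c)
E
```

```text
shift [-0.4001 -0.3202 -0.1303] turn [-6.000e-02  5.000e-02  7.763e+01] |d| 0.529 |w| 77.6
shift [-0.2246  0.1851  0.2388] turn [ 0. 70. -0.] |d| 0.377 |w| 70.0
```

```bash
python3 -m crank '[[0,0,-0.04,0,0,0,0],[-0.05,-0.04,-0.07,0,0,8,0],[-0.09,-0.07,-0.09,0,0,16,0],[-0.13,-0.1,-0.1,0,0,24,0],[-0.17,-0.13,-0.11,0,0,32,0],[-0.2,-0.16,-0.13,0,0,40,0],[-0.24,-0.19,-0.13,0,0,48,0],[-0.28,-0.22,-0.13,0,0,56,0],[-0.32,-0.25,-0.13,0,0,64,0],[-0.36,-0.28,-0.13,0,0,72,0]]'
python3 - <<'E'
from h import *
print(observe()["joints"].round(2))
c=plan((520,80,380),-7.55,0)
c=plan((649,16,81),-7.55,70,140)
E
```

```text
time: 1.1
ee_pos: [445.0, 217.5, 361.3]
tool_rot: [[0.039, 0.999, 0.0], [0.999, -0.039, 0.0], [0.0, 0.0, -1.0]]
contact_force: [0.7, 1.0, 0.0]
finger_gap: 85.3
grip_force: 0.0
[-0.86 -0.01  0.32  1.58  0.    1.57 -0.59]
shift [-1.345e-01  8.040e-02 -1.000e-04] turn [ 0.   -0.02  5.3 ] |d| 0.157 |w| 5.3
shift [-0.307   0.2012  0.2387] turn [-3.24 69.92  4.62] |d| 0.438 |w| 70.1
```

Run:
```python
from h import *
c=plan((610,-110,320),-7.55,70)
c=plan((649,16,81),-7.55,70,140,c)
```

```text
shift [-0.3033  0.1794  0.0476] turn [-3.24 69.92  4.62] |d| 0.356 |w| 70.1
shift [-0.1801  0.0221  0.0639] turn [0. 0. 0.] |d| 0.192 |w| 0.0
```

```bash
python3 -m crank '[[-0.03,0.018,0,-0.3,7,0.5,0],[-0.06,0.036,0,-0.6,14,0.9,0],[-0.09,0.054,0,-1,21,1.4,0],[-0.12,0.072,0,-1.3,28,1.9,0],[-0.15,0.09,0.01,-1.6,35,2.3,0],[-0.18,0.108,0.02,-1.9,42,2.8,0],[-0.21,0.126,0.03,-2.3,49,3.2,0],[-0.24,0.144,0.04,-2.6,56,3.7,0],[-0.27,0.162,0.047,-2.9,63,4.2,0],[-0.303,0.18,0.047,-3.2,70,4.6,0]]'
python3 -m crank '[[0,0,0,0,0,0,0],[0,0,0,0,0,0,0]]' | tail -5
python3 - <<'E'
from h import *
print(observe()["joints"].round(2))
c=plan((649,16,81),-7.55,70,140)
cv2.imwrite("pics/w1.png",np.hstack([get_image("side"),get_image("wrist")])[:, :])
a=cv2.imread("pics/w1.png");cv2.imwrite("pics/w1.png",cv2.resize(a,(800,300)))
E
```

```text
time: 2.1
ee_pos: [606.6, -77.0, 304.6]
tool_rot: [[0.062, 0.992, 0.107], [0.387, -0.123, 0.914], [0.92, -0.016, -0.392]]
contact_force: [2.3, 1.1, -0.9]
finger_gap: 85.4
grip_force: 0.0
ee_pos: [607.3, -75.0, 310.8]
tool_rot: [[0.053, 0.992, 0.11], [0.39, -0.122, 0.913], [0.92, -0.005, -0.393]]
contact_force: [0.1, -0.4, 1.0]
finger_gap: 85.5
grip_force: 0.0
[ 0.14  0.62  0.57  1.44 -1.26  1.94  0.64]
shift [-0.1804  0.0301  0.0569] turn [-0.6   3.14 -0.07] |d| 0.192 |w| 3.2
```

View pics/w1.png

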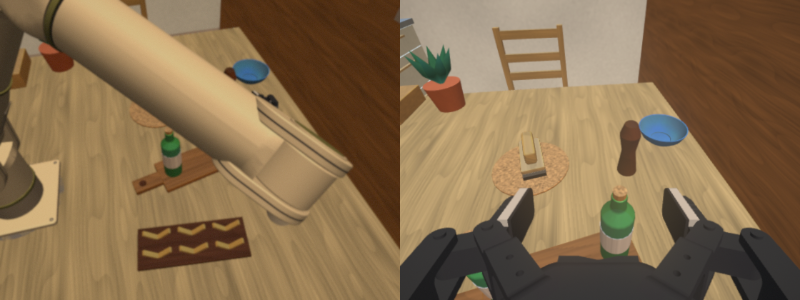

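The current branch puts joint 5 at its limit (wrist picture: bottle A at (620,215) between the open fingers). I'll approach from the left side instead, where joint 5 has room.

Run:
```python
from h import *
c=plan((540,150,330),30,0)
c=plan((540,170,300),30,-70,0,c)
```

```text
shift [ 0.0827 -0.0933  0.1963] turn [ 21.3  -64.4  -32.55] |d| 0.233 |w| 75.2
shift [-0.0003  0.01    0.0177] turn [  0. -70.  -0.] |d| 0.02 |w| 70.0
```

```bash
python3 -m crank '[[0.008,-0.009,0.02,2.1,-6.4,-3.3,0],[0.016,-0.018,0.039,4.3,-12.9,-6.5,0],[0.025,-0.028,0.059,6.4,-19.3,-9.8,0],[0.033,-0.037,0.079,8.5,-25.8,-13,0],[0.041,-0.047,0.098,10.6,-32.2,-16.3,0],[0.05,-0.056,0.118,12.8,-38.6,-19.5,0],[0.058,-0.065,0.137,14.9,-45.1,-22.8,0],[0.066,-0.075,0.157,17,-51.5,-26,0],[0.074,-0.084,0.177,19.2,-58,-29.3,0],[0.083,-0.093,0.196,21.3,-64.4,-32.5,0]]' | head -2
python3 -m crank '[[0,0,0,0,-7,0,0],[0,0.001,0.002,0,-14,0,0],[0,0.002,0.004,0,-21,0,0],[0,0.003,0.006,0,-28,0,0],[0,0.004,0.008,0,-35,0,0],[0,0.006,0.01,0,-42,0,0],[0,0.007,0.012,0,-49,0,0],[0,0.008,0.014,0,-56,0,0],[0,0.009,0.016,0,-63,0,0],[0,0.01,0.018,0,-70,0,0]]'
python3 -m crank '[[0,0,0,0,0,0,0],[0,0,0,0,0,0,0]]' | head -3
python3 - <<'E'
from h import *
print(observe()["joints"].round(2))
c=plan((649,16,81),30,-70,140)
c=plan((649,16,81),30,-70,-3,c)
E
```

```text
time: 3.4
ee_pos: [539.7, 151.5, 313.4]
time: 4.4
ee_pos: [548.4, 156.5, 294.7]
tool_rot: [[-0.17, 0.865, 0.473], [0.296, 0.502, -0.812], [-0.94, 0.002, -0.341]]
contact_force: [-0.5, -1.3, -0.5]
finger_gap: 85.4
grip_force: 0.0
time: 4.6
ee_pos: [548.8, 155.0, 293.7]
tool_rot: [[-0.174, 0.866, 0.468], [0.3, 0.5, -0.813], [-0.938, -0.001, -0.347]]
[-1.23  0.4   0.38  1.77  0.96  1.59 -0.62]
shift [0.141  0.0174 0.1124] turn [-0.03 -0.3   0.03] |d| 0.181 |w| 0.3
shift [ 0.    -0.     0.143] turn [0. 0. 0.] |d| 0.143 |w| 0.0
```

```bash
python3 -m crank '[[0.035,0.004,0,0,0,0,0],[0.07,0.008,0.02,0,0,0,0],[0.105,0.013,0.05,0,0,0,0],[0.125,0.016,0.08,0,0,0,0],[0.141,0.0175,0.112,0,0,0,0],[0.141,0.0175,0.112,0,0,0,0],[0.141,0.0175,0.112,0,0,0,0]]'
python3 - <<'E'
from h import *
print(observe()["joints"].round(2))
c=plan((649,16,81),30,-70,-3)
i=get_image("wrist");cv2.imwrite("pics/w2.png",i)
print(pix("wrist",[[649,16,18],[649,16,80],[649,16,196]]).round(1))
E
```

```text
time: 5.3
ee_pos: [593.1, 113.2, 123.8]
tool_rot: [[-0.17, 0.868, 0.466], [0.301, 0.496, -0.814], [-0.938, 0.002, -0.346]]
contact_force: [-0.4, 0.2, 0.4]
finger_gap: 85.3
grip_force: 0.0
[-1.12  0.68  0.37  1.82  0.96  1.32 -0.83]
shift [0.0013 0.0003 0.1417] turn [-0.2  -0.24 -0.18] |d| 0.142 |w| 0.4
[[276.5 131.7]
 [276.6 200.8]
 [276.8 334.6]]
```

View pics/w2.png

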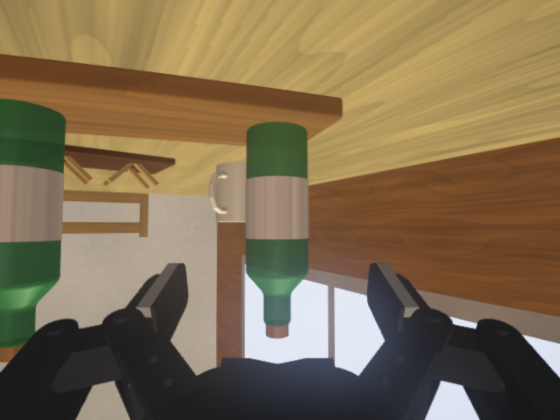

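Wrist view: bottle A's axis at column 277 as predicted, centred between the fingers, mug well behind it. Approach and grip.

```bash
python3 -c "
from h import *
print(ray('wrist',(280,210))[0].round(0))"
python3 -m crank '[[0.001,0,0.03,0,0,0,0],[0.001,0,0.06,0,0,0,0],[0.001,0,0.09,0,0,0,0],[0.001,0,0.115,0,0,0,0],[0.001,0,0.135,0,0,0,0],[0.001,0,0.142,0,0,0,0],[0.001,0,0.142,0,0,0,0],[0.001,0,0.142,0,0,0,0]]'
python3 -m crank '[[0,0,0,0,0,0,1],[0,0,0,0,0,0,1],[0,0,0,0,0,0,1],[0,0,0,0,0,0,1],[0,0,0,0,0,0,1],[0,0,0,0,0,0,1],[0,0,0,0,0,0,1],[0,0,0,0,0,0,1]]'
```

```text
[514. 253. 102.]
time: 6.15
ee_pos: [658.9, -0.1, 72.9]
tool_rot: [[-0.172, 0.866, 0.469], [0.299, 0.499, -0.813], [-0.938, 0.0, -0.345]]
contact_force: [-0.5, 0.1, -0.2]
finger_gap: 85.3
grip_force: 0.0
time: 6.95
ee_pos: [658.8, -1.5, 72.6]
tool_rot: [[-0.172, 0.867, 0.468], [0.298, 0.498, -0.814], [-0.939, -0.001, -0.344]]
contact_force: [-3.7, 4.3, 5.8]
finger_gap: 52.8
grip_force: 62.8
```

```bash
python3 -m crank '[[-0.02,0,-0.007,0,0,0,1],[-0.045,0,-0.016,0,0,0,1],[-0.07,0,-0.026,0,0,0,1],[-0.1,0,-0.037,0,0,0,1],[-0.13,0,-0.048,0,0,0,1],[-0.16,0,-0.059,0,0,0,1],[-0.16,0,-0.059,0,0,0,1]]'
python3 - <<'E'
from h import *
P3=RK+90*np.array([np.cos(RA),np.sin(RA)]);print(P3)
c=plan((610,-120,250),11,-25)
c=plan((*P3,150),-7.55,20,0,c)
E
```

```text
time: 7.65
ee_pos: [659.5, -1.9, 246.1]
tool_rot: [[-0.168, 0.868, 0.468], [0.301, 0.497, -0.814], [-0.939, 0.004, -0.345]]
contact_force: [0.4, -0.0, -2.5]
finger_gap: 52.8
grip_force: 63.5
[ 551.71975205 -273.22522071]
shift [-0.0176 -0.1043  0.0845] turn [14.36 44.36 12.89] |d| 0.135 |w| 48.4
shift [-0.0711 -0.0844  0.1442] turn [ 0.83 44.6  19.01] |d| 0.182 |w| 48.5
```

```bash
python3 -m crank '[[-0.002,-0.012,0.009,1.6,4.9,1.4,1],[-0.004,-0.023,0.019,3.2,9.8,2.9,1],[-0.006,-0.035,0.028,4.8,14.8,4.3,1],[-0.008,-0.046,0.038,6.4,19.7,5.7,1],[-0.01,-0.058,0.047,8,24.6,7.2,1],[-0.012,-0.07,0.056,9.6,29.6,8.6,1],[-0.014,-0.081,0.066,11.2,34.5,10,1],[-0.016,-0.093,0.075,12.8,39.4,11.5,1],[-0.0176,-0.104,0.0845,14.4,44.4,12.9,1]]'
python3 - <<'E'
from h import *
P3=RK+90*np.array([np.cos(RA),np.sin(RA)])
print(observe()["joints"].round(2))
c=plan((*P3,150),-7.55,20,0)
E
```

```text
time: 8.55
ee_pos: [610.1, -127.6, 228.9]
tool_rot: [[-0.175, 0.982, 0.074], [0.89, 0.19, -0.414], [-0.421, -0.007, -0.907]]
contact_force: [1.1, -0.7, -4.3]
finger_gap: 52.6
grip_force: 63.2
[-0.54  0.28  0.53  1.64  0.31  1.2   0.05]
shift [-0.0734 -0.0822  0.1409] turn [ 0.4  44.54 18.96] |d| 0.179 |w| 48.4
```

```bash
python3 -m crank '[[-0.008,-0.009,0.014,0,4.9,2.1,1],[-0.016,-0.018,0.028,0.1,9.9,4.2,1],[-0.024,-0.027,0.043,0.1,14.8,6.3,1],[-0.033,-0.037,0.058,0.2,19.8,8.4,1],[-0.041,-0.046,0.075,0.2,24.7,10.5,1],[-0.049,-0.055,0.09,0.3,29.7,12.6,1],[-0.057,-0.064,0.108,0.3,34.6,14.7,1],[-0.065,-0.073,0.125,0.4,39.6,16.8,1],[-0.0735,-0.082,0.141,0.4,44.5,19,1],[-0.0735,-0.082,0.141,0.4,44.5,19,1]]'
python3 - <<'E'
from h import *
P3=RK+90*np.array([np.cos(RA),np.sin(RA)])
print(observe()["joints"].round(2))
c=plan((*P3,45.7),-7.55,20,0)
a=cv2.resize(np.hstack([get_image("side"),get_image("top")]),(800,300));cv2.imwrite("pics/p1.png",a)
E
```

```text
time: 9.55
ee_pos: [549.2, -272.9, 129.6]
tool_rot: [[0.135, 0.99, 0.043], [0.931, -0.142, 0.336], [0.339, -0.005, -0.941]]
contact_force: [-0.3, -0.3, -4.2]
finger_gap: 52.8
grip_force: 63.6
[ 0.18  0.54  0.52  1.52 -0.56  1.37  0.7 ]
shift [-0.0283  0.003   0.0976] turn [-0.08  0.2  -0.68] |d| 0.102 |w| 0.7
```

View pics/p1.png

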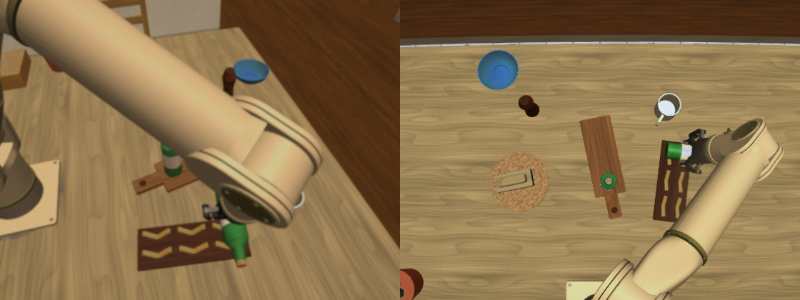

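Bottle A is held horizontal above place 3, neck to the right (side view (235,240)). Lowering.

```bash
python3 -m crank '[[-0.006,0.003,0.02,0,0,-0.7,1],[-0.012,0.003,0.04,0,0,-0.7,1],[-0.017,0.003,0.06,0,0,-0.7,1],[-0.023,0.003,0.078,0,0,-0.7,1],[-0.0255,0.003,0.088,0,0,-0.7,1],[-0.0265,0.003,0.092,0,0,-0.7,1],[-0.0265,0.003,0.092,0,0,-0.7,1]]'
python3 - <<'E'
from h import *
P3=RK+90*np.array([np.cos(RA),np.sin(RA)])
c=plan((*P3,45.7),-7.55,20,0)
E
```

```text
time: 10.35
ee_pos: [558.3, -261.4, 38.7]
tool_rot: [[0.109, 0.993, 0.047], [0.935, -0.119, 0.335], [0.338, 0.007, -0.941]]
contact_force: [-0.8, -1.1, -3.1]
finger_gap: 52.4
grip_force: 63.8
shift [-0.0093 -0.0051  0.0078] turn [0.14 0.24 0.82] |d| 0.013 |w| 0.9
```

```bash
python3 -m crank '[[0,0,0,0,0,0,1],[0,0,0,0,0,0,1],[0,0,0,0,0,0,1]]'
python3 - <<'E'
from h import *
P3=RK+90*np.array([np.cos(RA),np.sin(RA)])
c=plan((*P3,50),-7.55,20,0)
c=plan((*P3,45.7),-7.55,20,0,c)
E
```

```text
time: 10.65
ee_pos: [558.5, -262.0, 39.5]
tool_rot: [[0.11, 0.993, 0.048], [0.935, -0.119, 0.334], [0.338, 0.008, -0.941]]
contact_force: [-0.4, 0.0, -3.5]
finger_gap: 52.8
grip_force: 63.8
shift [-0.0076 -0.0054  0.0047] turn [0.21 0.26 0.82] |d| 0.01 |w| 0.9
shift [-0.0015  0.      0.004 ] turn [0. 0. 0.] |d| 0.004 |w| 0.0
```

```bash
python3 -m crank '[[-0.003,-0.003,-0.001,0.1,0.1,0.4,1],[-0.005,-0.0054,-0.001,0.2,0.2,0.8,1],[-0.006,-0.0054,0.001,0.2,0.2,0.8,1],[-0.0075,-0.0054,0.0045,0.2,0.2,0.8,1],[-0.0075,-0.0054,0.0045,0.2,0.2,0.8,1],[-0.0075,-0.0054,0.0045,0.2,0.2,0.8,1]]'
python3 -m crank '[[-0.0007,0,0.002,0,0,0,1],[-0.0014,0,0.004,0,0,0,1],[-0.0014,0,0.004,0,0,0,1],[-0.0014,0,0.004,0,0,0,1]]'
```

```text
time: 11.25
ee_pos: [552.2, -266.3, 31.7]
tool_rot: [[0.123, 0.991, 0.044], [0.932, -0.131, 0.339], [0.342, -0.001, -0.94]]
contact_force: [0.1, -0.4, -2.3]
finger_gap: 52.7
grip_force: 63.8
time: 11.65
ee_pos: [552.4, -266.5, 29.5]
tool_rot: [[0.123, 0.991, 0.045], [0.931, -0.131, 0.339], [0.342, 0.0, -0.94]]
contact_force: [-6.0, 2.3, 12.2]
finger_gap: 52.4
grip_force: 65.1
```

```bash
python3 -m crank '[[0,0,0,0,0,0,0.3],[0,0,0,0,0,0,0.25],[0,0,0,0,0,0,0.18],[0,0,0,0,0,0,0.15],[0,0,0,0,0,0,0.15]]'
python3 -m crank '[[0,0,-0.02,0,0,0,0.15],[0,0,-0.05,0,0,0,0.15],[0,0,-0.08,0,0,0,0.15],[0,0,-0.12,0,0,0,0.1],[0,0,-0.16,0,0,0,0],[0,0,-0.2,0,0,0,0],[0,0,-0.2,0,0,0,0],[0,0,-0.2,0,0,0,0]]'
python3 - <<'E'
from h import *
print(observe()["joints"].round(2))
c=plan((470,90,330),15,-20)
cv2.imwrite("pics/s3.png",get_image("side")[150:,150:])
E
```

```text
time: 12.15
ee_pos: [552.2, -266.5, 27.6]
tool_rot: [[0.123, 0.991, 0.044], [0.932, -0.131, 0.339], [0.341, -0.001, -0.94]]
contact_force: [-0.0, -0.4, -0.5]
finger_gap: 72.8
grip_force: 0.0
time: 12.95
ee_pos: [543.5, -334.8, 216.3]
tool_rot: [[0.124, 0.991, 0.045], [0.932, -0.132, 0.338], [0.341, 0.001, -0.94]]
contact_force: [-0.1, 0.1, -1.2]
finger_gap: 85.4
grip_force: 0.0
[ 0.27  0.55  0.55  1.33 -0.55  1.57  0.72]
shift [ 0.414  -0.1263  0.0477] turn [ 2.000e-02 -3.938e+01 -2.303e+01] |d| 0.435 |w| 45.6
```

View pics/s3.png

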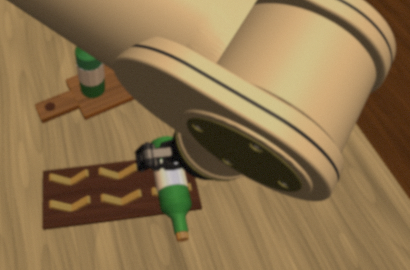

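Bottle A lies in place 3. Now bottle B.

Run:
```python
from h import *
c=plan((520,-100,340),-7.55,0)
c=plan((480,130,300),-7.55,-70,0,c)
c=plan((461,-30,81),-7.55,-70,140,c)
```

```text
shift [ 0.2513 -0.0539 -0.0215] turn [-7.000e-02 -1.999e+01  1.000e-02] |d| 0.258 |w| 20.0
shift [ 0.2052 -0.0699  0.0277] turn [ -0. -70.  -0.] |d| 0.219 |w| 70.0
shift [0.1507 0.0022 0.0863] turn [0. 0. 0.] |d| 0.174 |w| 0.0
```

```bash
python3 -m crank '[[0.02,0,-0.03,0,-3,0,0],[0.05,-0.01,-0.04,0,-6,0,0],[0.09,-0.02,-0.045,0,-9,0,0],[0.13,-0.03,-0.045,0,-12,0,0],[0.17,-0.04,-0.04,0,-15,0,0],[0.21,-0.048,-0.03,0,-18,0,0],[0.25,-0.054,-0.021,0,-20,0,0],[0.25,-0.054,-0.021,0,-20,0,0]]' | head -2
python3 -m crank '[[0.02,-0.007,0,0,-7,0,0],[0.04,-0.014,0,0,-14,0,0],[0.06,-0.021,0,0,-21,0,0],[0.08,-0.028,0.005,0,-28,0,0],[0.1,-0.035,0.01,0,-35,0,0],[0.12,-0.042,0.015,0,-42,0,0],[0.14,-0.049,0.02,0,-49,0,0],[0.16,-0.056,0.024,0,-56,0,0],[0.18,-0.063,0.028,0,-63,0,0],[0.205,-0.07,0.028,0,-70,0,0]]' |head -2
python3 -m crank '[[0,0,0,0,0,0,0],[0,0,0,0,0,0,0]]'
python3 - <<'E'
from h import *
print(observe()["joints"].round(2))
c=plan((461,-30,81),-7.55,-70,140)
E
```

```text
time: 13.8
ee_pos: [520.2, -92.4, 320.1]
time: 14.8
ee_pos: [476.4, 112.1, 291.5]
time: 15.0
ee_pos: [476.8, 112.0, 290.8]
tool_rot: [[0.04, 0.992, -0.122], [0.337, -0.128, -0.933], [-0.941, -0.004, -0.339]]
contact_force: [0.2, -0.6, -0.6]
finger_gap: 85.3
grip_force: 0.0
[-0.9   0.57  0.19  1.5   0.69  2.03 -0.82]
shift [0.1486 0.0036 0.0842] turn [0.09 0.2  0.28] |d| 0.171 |w| 0.3
```

```bash
python3 -m crank '[[0.035,0.001,0,0,0,0,0],[0.07,0.002,0.02,0,0,0,0],[0.105,0.003,0.04,0,0,0,0],[0.13,0.003,0.06,0,0,0,0],[0.1485,0.0036,0.084,0,0,0,0],[0.1485,0.0036,0.084,0,0,0,0],[0.1485,0.0036,0.084,0,0,0,0]]'
python3 - <<'E'
from h import *
print(observe()["joints"].round(2))
c=plan((461,-30,81),-7.55,-70,-3)
i=get_image("wrist");cv2.imwrite("pics/w4.png",i)
print(pix("wrist",[[461,-30,18],[461,-30,80],[461,-30,196]]).round(1))
E
```

```text
time: 15.7
ee_pos: [477.3, 82.2, 125.9]
tool_rot: [[0.046, 0.991, -0.125], [0.339, -0.133, -0.931], [-0.94, 0.0, -0.342]]
contact_force: [0.3, 0.6, 1.3]
finger_gap: 85.4
grip_force: 0.0
[-0.86  0.76  0.17  1.61  0.62  1.79 -1.01]
shift [ 0.0034 -0.0013  0.1436] turn [-0.06 -0.02 -0.04] |d| 0.144 |w| 0.1
[[275.2 129. ]
 [275.2 197.8]
 [275.1 330.7]]
```

View pics/w4.png

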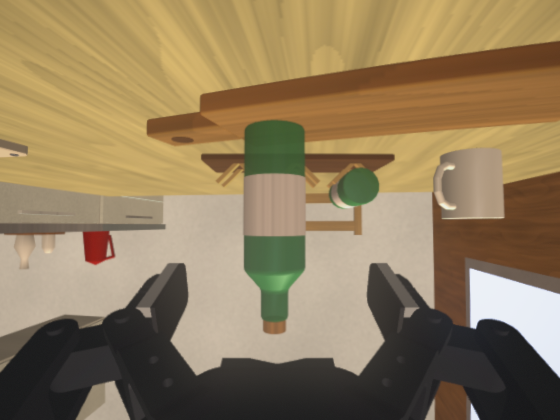

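Bottle B is centred at column 275 between the fingers, and bottle A's base is visible lying in the rack at (357,187). Grip and lift.

```bash
python3 -m crank '[[0.003,-0.001,0.03,0,0,0,0],[0.003,-0.001,0.06,0,0,0,0],[0.003,-0.001,0.09,0,0,0,0],[0.003,-0.001,0.115,0,0,0,0],[0.003,-0.001,0.135,0,0,0,0],[0.003,-0.001,0.144,0,0,0,0],[0.003,-0.001,0.144,0,0,0,0],[0.003,-0.001,0.144,0,0,0,0]]' | head -2
python3 -m crank '[[0,0,0,0,0,0,1],[0,0,0,0,0,0,1],[0,0,0,0,0,0,1],[0,0,0,0,0,0,1],[0,0,0,0,0,0,1],[0,0,0,0,0,0,1],[0,0,0,0,0,0,1],[0,0,0,0,0,0,1]]'
python3 -m crank '[[-0.02,0,-0.007,0,0,0,1],[-0.045,0,-0.016,0,0,0,1],[-0.07,0,-0.026,0,0,0,1],[-0.1,0,-0.037,0,0,0,1],[-0.13,0,-0.048,0,0,0,1],[-0.16,0,-0.059,0,0,0,1],[-0.16,0,-0.059,0,0,0,1],[-0.16,0,-0.059,0,0,0,1]]'
python3 - <<'E'
from h import *
print(observe()["joints"].round(2))
c=plan((461,-130,250),-7.55,-25)
c=plan((*RK,150),-7.55,20,0,c)
E
```

```text
time: 16.55
ee_pos: [459.1, -49.0, 73.0]
time: 17.35
ee_pos: [458.5, -49.9, 72.8]
tool_rot: [[0.044, 0.991, -0.123], [0.339, -0.131, -0.932], [-0.94, -0.0, -0.341]]
contact_force: [-1.2, 3.6, 5.4]
finger_gap: 52.8
grip_force: 62.4
time: 18.15
ee_pos: [458.5, -49.5, 242.6]
tool_rot: [[0.044, 0.991, -0.123], [0.34, -0.131, -0.931], [-0.939, -0.0, -0.343]]
contact_force: [0.2, 0.9, -2.4]
finger_gap: 52.6
grip_force: 63.2
[-0.79  0.43  0.26  1.84  0.77  1.77 -0.86]
shift [-0.021   0.013   0.0853] turn [0.000e+00 4.494e+01 4.000e-02] |d| 0.089 |w| 44.9
shift [-0.0624  0.0188  0.1401] turn [-0. 45. -0.] |d| 0.155 |w| 45.0
```

```bash
python3 -m crank '[[-0.002,0.001,0.009,0,5,0,1],[-0.005,0.003,0.019,0,10,0,1],[-0.007,0.004,0.028,0,15,0,1],[-0.009,0.006,0.038,0,20,0,1],[-0.012,0.007,0.047,0,25,0,1],[-0.014,0.009,0.057,0,30,0,1],[-0.016,0.01,0.066,0,35,0,1],[-0.019,0.011,0.076,0,40,0,1],[-0.021,0.013,0.085,0,45,0,1],[-0.021,0.013,0.085,0,45,0,1]]' | head -3
python3 -m crank '[[-0.006,0.002,0.013,0,5,0,1],[-0.013,0.004,0.026,0,10,0,1],[-0.02,0.006,0.04,0,15,0,1],[-0.027,0.008,0.055,0,20,0,1],[-0.034,0.01,0.07,0,25,0,1],[-0.041,0.012,0.088,0,30,0,1],[-0.048,0.014,0.106,0,35,0,1],[-0.055,0.017,0.123,0,40,0,1],[-0.0624,0.019,0.14,0,45,0,1],[-0.0624,0.019,0.14,0,45,0,1]]' | head -2
python3 -m crank '[[0,0,0,0,0,0,1],[0,0,0,0,0,0,1],[0,0,0,0,0,0,1]]'
python3 - <<'E'
from h import *
print(observe()["joints"].round(2))
c=plan((*RK,62),-7.55,20,0)
E
```

```text
time: 19.15
ee_pos: [459.0, -141.0, 233.4]
tool_rot: [[0.125, 0.99, -0.058], [0.898, -0.138, -0.417], [-0.421, -0.001, -0.907]]
time: 20.15
ee_pos: [460.1, -257.7, 128.4]
time: 20.45
ee_pos: [464.3, -253.4, 133.6]
tool_rot: [[0.121, 0.992, 0.044], [0.932, -0.129, 0.339], [0.341, -0.0, -0.94]]
contact_force: [0.7, -0.3, -1.7]
finger_gap: 52.6
grip_force: 63.5
[ 0.08  0.38  0.66  1.75 -0.53  1.33  0.78]
shift [-0.0321 -0.0007  0.0832] turn [-0.07  0.04  0.15] |d| 0.089 |w| 0.2
```

```bash
python3 -m crank '[[-0.007,-0.001,0.02,0,0,0,1],[-0.014,-0.001,0.04,0,0,0,1],[-0.022,-0.001,0.06,0,0,0,1],[-0.028,-0.001,0.073,0,0,0,1],[-0.032,-0.001,0.083,0,0,0,1],[-0.032,-0.001,0.083,0,0,0,1],[-0.032,-0.001,0.083,0,0,0,1],[-0.032,-0.001,0.083,0,0,0,1]]'
python3 - <<'E'
from h import *
c=plan((*RK,50),-7.55,20,0)
c=plan((*RK,45.7),-7.55,20,0)
E
```

```text
time: 21.25
ee_pos: [462.9, -256.8, 45.3]
tool_rot: [[0.123, 0.991, 0.045], [0.932, -0.131, 0.338], [0.341, 0.001, -0.94]]
contact_force: [-0.3, -0.1, -3.0]
finger_gap: 52.7
grip_force: 63.6
shift [-0.0027  0.0002  0.0127] turn [0.03 0.06 0.03] |d| 0.013 |w| 0.1
shift [-0.0042  0.0002  0.0167] turn [0.03 0.06 0.03] |d| 0.017 |w| 0.1
```

```bash
python3 -m crank '[[-0.001,0,0.004,0,0,0,1],[-0.002,0,0.008,0,0,0,1],[-0.0027,0,0.012,0,0,0,1],[-0.0035,0,0.0145,0,0,0,1],[-0.004,0,0.016,0,0,0,1],[-0.004,0,0.0165,0,0,0,1],[-0.004,0,0.0165,0,0,0,1]]'
```

```text
time: 21.95
ee_pos: [462.7, -254.5, 30.6]
tool_rot: [[0.123, 0.991, 0.046], [0.931, -0.131, 0.342], [0.345, 0.0, -0.939]]
contact_force: [-12.2, 4.8, 35.0]
finger_gap: 52.4
grip_force: 67.5
```

```bash
python3 -m crank '[[0,0,-0.002,0,0,0,1],[0,0,-0.002,0,0,0,1],[0,0,-0.002,0,0,0,0.3],[0,0,-0.002,0,0,0,0.25],[0,0,-0.002,0,0,0,0.18],[0,0,-0.002,0,0,0,0.15],[0,0,-0.002,0,0,0,0.15]]'
python3 -m crank '[[0,0,-0.02,0,0,0,0.15],[0,0,-0.05,0,0,0,0.15],[0,0,-0.08,0,0,0,0.15],[0,0,-0.12,0,0,0,0.1],[0,0,-0.16,0,0,0,0],[0,0,-0.2,0,0,0,0],[0,0,-0.22,0,0,0,0],[0,0,-0.22,0,0,0,0]]'
python3 - <<'E'
from h import *
print(observe()["joints"].round(2))
c=plan((450,-60,350),-3,0)
E
```

```text
time: 22.65
ee_pos: [462.5, -255.3, 29.3]
tool_rot: [[0.124, 0.991, 0.044], [0.932, -0.131, 0.339], [0.341, -0.001, -0.94]]
contact_force: [-0.3, 0.0, 0.2]
finger_gap: 72.7
grip_force: 0.0
time: 23.45
ee_pos: [453.1, -331.8, 238.9]
tool_rot: [[0.124, 0.991, 0.048], [0.933, -0.133, 0.335], [0.339, 0.003, -0.941]]
contact_force: [1.0, 0.0, 0.0]
finger_gap: 85.3
grip_force: 0.0
[ 0.19  0.39  0.71  1.51 -0.5   1.58  0.82]
shift [ 0.2845 -0.0388  0.0041] turn [  0.98 -19.79  -4.55] |d| 0.287 |w| 20.3
```

```bash
python3 -m crank '[[0.02,-0.002,-0.02,0.1,-2,-0.5,0],[0.05,-0.006,-0.03,0.2,-5,-1,0],[0.1,-0.012,-0.03,0.4,-8,-2,0],[0.14,-0.02,-0.02,0.5,-11,-3,0],[0.19,-0.026,-0.01,0.7,-14,-3.5,0],[0.24,-0.033,0,0.9,-17,-4,0],[0.284,-0.039,0.004,1,-19.8,-4.5,0],[0.284,-0.039,0.004,1,-19.8,-4.5,0]]' | head -2
python3 - <<'E'
from h import *
print(observe()["joints"].round(2))
t=get_image("top")
a=cv2.resize(t[190:320,100:425],None,fx=2.46,fy=2.46,interpolation=cv2.INTER_CUBIC)
s=get_image("side")[60:,:];s=cv2.resize(s,(400,257))
o=np.zeros((a.shape[0]+257,a.shape[1],3),np.uint8);o[:a.shape[0]]=a;o[a.shape[0]:,:400]=s
b=cv2.resize(t[205:300,115:220],(392,257),interpolation=cv2.INTER_CUBIC)
o[a.shape[0]:,401:401+392]=b;cv2.imwrite("pics/t5.png",o);print(a.shape)
E
```

```text
time: 24.25
ee_pos: [449.6, -50.2, 329.7]
[-0.41 -0.12  0.39  1.74  0.04  1.51 -0.06]
(320, 800, 3)
```

View pics/t5.png

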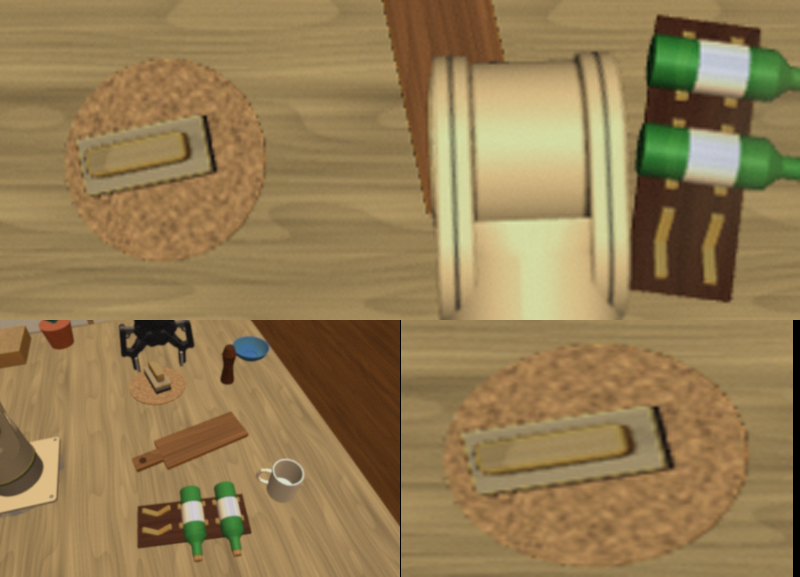

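Both bottles lie properly in places 2 and 3; the block sits on the mat at lower-right crop (570,447). Measure it anew.

```bash
sed -i 's/^rect(\|^print\|^for/#&/' m1.py
cat > m2.py <<'E'
exec(open("m1.py").read())
f=lambda p:((p[0]-401+.5)/3.7333-.5+115,(p[1]-320+.5)/2.7053-.5+205)
O=[(1,1),(1,-1),(-1,-1),(-1,1)]
rect("grip",[(473,441),(629,424),(634,456),(480,474)],80,30,100,O)
rect("body",[(463,436),(655,406),(672,467),(482,494)],40,60,130,O)
print("mat",at("top",f(((443+747)/2,(343+566)/2)),6).round(1))
E
python3 m2.py
python3 - <<'E'
from h import *
c=plan((467,295,200),10,0)
E
```

```text
grip [466.1 295.7] -351.32 [ 0.3 -1.3  0.4  1.5 -0.8  0.5  0.  -0.7]
body [465.5 295.6] 11.77 [ 2.5 -1.1  1.7  0.4 -1.1  0.2 -3.   0.5]
mat [462.8 284.5   6. ]
shift [0.352  0.0019 0.1484] turn [ -0.26  -0.18 -12.71] |d| 0.382 |w| 12.7
```

```bash
python3 -m crank '[[0.04,0,0,0,0,-1.5,0],[0.08,0,0,0,0,-3,0],[0.12,0,0,0,0,-4.5,0],[0.16,0,0.02,0,0,-6,0],[0.2,0,0.04,0,0,-7.5,0],[0.24,0.001,0.06,0,0,-9,0],[0.28,0.001,0.09,0,0,-10.5,0],[0.32,0.002,0.12,0,0,-12,0],[0.352,0.002,0.148,-0.2,-0.2,-12.7,0],[0.352,0.002,0.148,-0.2,-0.2,-12.7,0]]' | head -3
python3 -m crank '[[0,0,0,0,0,0,0],[0,0,0,0,0,0,0]]' | head -3
python3 - <<'E'
from h import *
print(observe()["joints"].round(2))
c=plan((466,295.7,64),10,0)
i=get_image("wrist");cc=calibration("wrist")
def box(x,y,z,a,L,W):
    a=np.radians(a);M=np.array([[np.cos(a),np.sin(a)],[-np.sin(a),np.cos(a)]])
    q=np.array([(1,1),(1,-1),(-1,-1),(-1,1)])*[L/2,W/2]@M+[x,y]
    return pix("wrist",np.c_[q,np.full(4,z)],cc)
cv2.polylines(i,[box(466,295.7,80,10,30,100).astype(int)],True,(0,0,255),1)
cv2.polylines(i,[box(466,295.7,40,10,60,130).astype(int)],True,(255,0,0),1)
cv2.imwrite("pics/w6.png",i)
E
```

```text
time: 25.35
ee_pos: [466.3, 295.1, 176.8]
tool_rot: [[-0.173, 0.985, -0.007], [0.985, 0.173, -0.004], [-0.003, -0.008, -1.0]]
time: 25.55
ee_pos: [470.1, 291.3, 182.8]
tool_rot: [[-0.166, 0.986, 0.0], [0.986, 0.166, -0.001], [-0.001, 0.0, -1.0]]
[-0.71  0.2   0.08  1.73 -0.02  1.21 -0.46]
shift [ 0.0051 -0.0033  0.1375] turn [ 0.02  0.03 -0.43] |d| 0.138 |w| 0.4
```

View pics/w6.png

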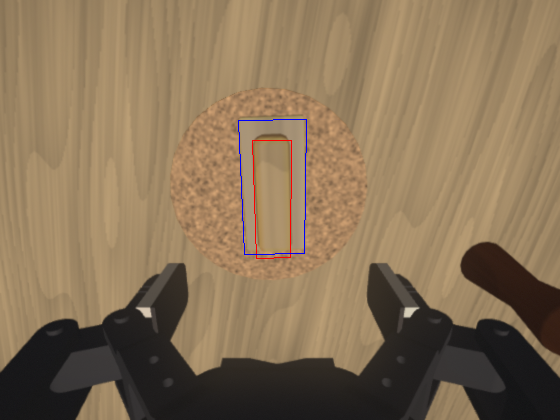

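The projected model overlays the block well (grip box (252–291, 140–258)). Descend and pinch.

```bash
python3 -m crank '[[0.002,-0.001,0.03,0,0,-0.4,0],[0.004,-0.002,0.06,0,0,-0.4,0],[0.005,-0.003,0.09,0,0,-0.4,0],[0.005,-0.003,0.115,0,0,-0.4,0],[0.005,-0.003,0.13,0,0,-0.4,0],[0.005,-0.003,0.137,0,0,-0.4,0],[0.005,-0.003,0.137,0,0,-0.4,0],[0.005,-0.003,0.137,0,0,-0.4,0]]'
python3 -m crank '[[0,0,0,0,0,0,1],[0,0,0,0,0,0,1],[0,0,0,0,0,0,1],[0,0,0,0,0,0,1],[0,0,0,0,0,0,1],[0,0,0,0,0,0,1],[0,0,0,0,0,0,1],[0,0,0,0,0,0,1],[0,0,0,0,0,0,1],[0,0,0,0,0,0,1]]'
```

```text
time: 26.4
ee_pos: [465.9, 297.6, 46.6]
tool_rot: [[-0.175, 0.985, 0.001], [0.985, 0.175, 0.001], [0.001, 0.001, -1.0]]
contact_force: [-0.1, -0.1, 0.2]
finger_gap: 85.1
grip_force: 0.0
time: 27.4
ee_pos: [465.2, 297.7, 45.5]
tool_rot: [[-0.176, 0.984, -0.0], [0.984, 0.176, -0.0], [-0.0, -0.0, -1.0]]
contact_force: [-0.7, -0.3, 2.6]
finger_gap: 29.2
grip_force: 62.9
```

```bash
python3 -m crank '[[0,0,-0.015,0,0,0,1],[0,0,-0.035,0,0,0,1],[0,0,-0.06,0,0,0,1],[0,0,-0.085,0,0,0,1],[0,0,-0.1,0,0,0,1],[0,0,-0.1,0,0,0,1],[0,0,-0.1,0,0,0,1]]'
python3 - <<'E'
from h import *
s=observe();print(s["torque"].round(2))
t=get_image("top")
cc=calibration("top")
a=BA;M=np.array([[np.cos(a),np.sin(a)],[-np.sin(a),np.cos(a)]])
q=np.array([(1,1),(1,-1),(-1,-1),(-1,1)])*[140,55]@M+BD
z=4;P=pix("top",np.c_[q,np.full(4,18)],cc);print(P.round(1))
x0,y0=225,145
b=cv2.resize(t[y0:y0+140,x0:x0+120],None,fx=z,fy=z,interpolation=cv2.INTER_CUBIC)
for p in P: cv2.drawMarker(b,tuple(np.round((p+.5-[x0,y0])*z-.5).astype(int).tolist()),(0,255,255),cv2.MARKER_CROSS,16,1)
cv2.imwrite("pics/b7.png",b)
E
```

```text
time: 28.1
ee_pos: [464.8, 297.4, 145.1]
tool_rot: [[-0.176, 0.984, -0.001], [0.984, 0.176, -0.0], [-0.0, -0.001, -1.0]]
contact_force: [-0.3, -0.1, -3.7]
finger_gap: 29.6
grip_force: 62.6
[0.01 0.01 0.  ]
[[251.4 168.5]
 [293.6 160. ]
 [316.4 267.7]
 [273.4 276.7]]
```

View pics/b7.png

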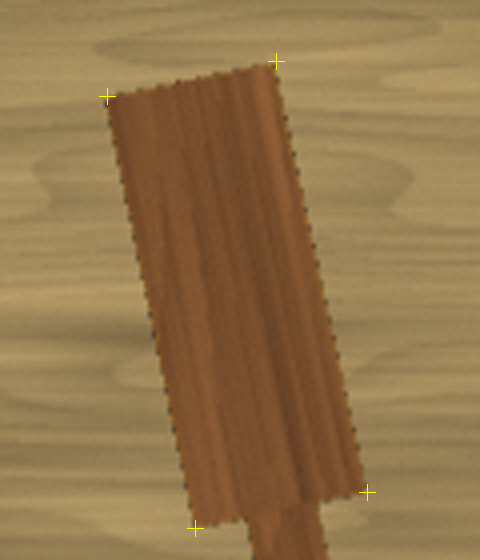

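Board corners match the model within about 1 mm (TL (106,98), BR (367,491)). Carry the block over.

Run:
```python
from h import *
c=plan((446,-33.3,90+18.7),11.38,0)
```

```text
shift [-0.322  -0.0764  0.0549] turn [-0.1   0.05 -1.22] |d| 0.335 |w| 1.2
```

```bash
python3 -m crank '[[-0.02,-0.005,-0.01,0,0,-0.1,1],[-0.05,-0.012,-0.01,0,0,-0.3,1],[-0.09,-0.021,-0.01,0,0,-0.5,1],[-0.13,-0.031,-0.01,0,0,-0.7,1],[-0.17,-0.04,-0.01,0,0,-0.9,1],[-0.21,-0.05,0,0,0,-1.1,1],[-0.25,-0.06,0.015,0,0,-1.2,1],[-0.285,-0.068,0.03,0,0,-1.2,1],[-0.31,-0.074,0.045,0,0,-1.2,1],[-0.322,-0.0764,0.055,0,0,-1.2,1]]' |head -2
python3 -m crank '[[0,0,0,0,0,0,1],[0,0,0,0,0,0,1],[0,0,0,0,0,0,1],[0,0,0,0,0,0,1]]'
python3 - <<'E'
from h import *
print(observe()["joints"].round(2), observe()["contact_force"])
c=plan((446,-33.3,62+18.7),11.38,0)
E
```

```text
time: 29.15
ee_pos: [444.8, -35.5, 88.5]
time: 29.55
ee_pos: [447.0, -31.8, 90.9]
tool_rot: [[-0.198, 0.98, 0.0], [0.98, 0.198, 0.0], [-0.0, 0.0, -1.0]]
contact_force: [0.0, 0.9, -2.8]
finger_gap: 28.9
grip_force: 62.4
[-0.36  0.07  0.34  2.09 -0.03  0.98  0.2 ] [ 0.02901102  0.93451161 -2.76225035]
shift [-0.0013 -0.0013  0.0289] turn [0.02 0.   0.07] |d| 0.029 |w| 0.1
```

```bash
python3 -m crank '[[-0.0013,-0.0013,0.007,0,0,0,1],[-0.0013,-0.0013,0.014,0,0,0,1],[-0.0013,-0.0013,0.021,0,0,0,1],[-0.0013,-0.0013,0.027,0,0,0,1],[-0.0013,-0.0013,0.029,0,0,0,1],[-0.0013,-0.0013,0.029,0,0,0,1]]'
python3 -m crank '[[0,0,0.001,0,0,0,1],[0,0,0.002,0,0,0,1],[0,0,0.003,0,0,0,1],[0,0,0.004,0,0,0,1],[0,0,0.004,0,0,0,1],[0,0,0.004,0,0,0,1]]'
```

```text
time: 30.15
ee_pos: [445.3, -34.4, 61.0]
tool_rot: [[-0.197, 0.98, -0.001], [0.98, 0.197, -0.0], [-0.0, -0.001, -1.0]]
contact_force: [0.7, -0.5, -2.3]
finger_gap: 29.5
grip_force: 62.4
time: 30.75
ee_pos: [445.7, -34.4, 57.7]
tool_rot: [[-0.197, 0.98, -0.0], [0.98, 0.197, -0.0], [-0.0, -0.0, -1.0]]
contact_force: [-2.6, -0.4, 2.6]
finger_gap: 29.4
grip_force: 63.1
```

```bash
python3 -m crank '[[0,0,0.001,0,0,0,1],[0,0,0.002,0,0,0,1],[0,0,0.003,0,0,0,1],[0,0,0.003,0,0,0,1],[0,0,0.003,0,0,0,1]]'
python3 -c "
from h import *
c=plan((446.0,-33.3,54+18.7),11.38,0)
print(BA, observe()['joints'].round(2))"
```

```text
time: 31.25
ee_pos: [445.7, -34.3, 54.7]
tool_rot: [[-0.197, 0.98, -0.0], [0.98, 0.197, -0.0], [-0.0, -0.0, -1.0]]
contact_force: [-3.5, -0.1, 6.2]
finger_gap: 29.2
grip_force: 63.5
shift [0.0009 0.0005 0.0007] turn [-0.01  0.   -0.03] |d| 0.001 |w| 0.0
0.19861846887695472 [-0.35  0.13  0.34  2.12 -0.06  0.9   0.22]
```

```bash
python3 -m crank '[[0,0,0.001,0,0,0,1],[0,0,0.001,0,0,0,1],[0,0,0.001,0,0,0,1],[0,0.002,0.001,0,0,0,1],[0,0.005,0.001,0,0,0,1],[0,0.008,0.001,0,0,0,1],[0,0.012,0.001,0,0,0,1],[0,0.016,0.001,0,0,0,1],[0,0.02,0.001,0,0,0,1],[0,0.024,0.001,0,0,0,1]]'
```

```text
time: 32.25
ee_pos: [468.3, -30.0, 53.3]
tool_rot: [[-0.196, 0.981, -0.002], [0.981, 0.196, -0.0], [0.0, -0.002, -1.0]]
contact_force: [-6.5, -0.7, 8.7]
finger_gap: 29.5
grip_force: 63.8
```

```bash
python3 -m crank '[[0,0.004,-0.0003,0,0,0,1],[0,0.008,-0.0003,0,0,0,1],[0,0.012,-0.0003,0,0,0,1],[0,0.016,-0.0003,0,0,0,1],[0,0.02,-0.0003,0,0,0,1],[0,0.024,-0.0003,0,0,0,1],[0,0.028,-0.0003,0,0,0,1],[0,0.032,-0.0003,0,0,0,1],[0,0.036,-0.0003,0,0,0,1],[0,0.04,-0.0003,0,0,0,1]]'
```

```text
time: 33.25
ee_pos: [507.6, -22.1, 53.6]
tool_rot: [[-0.196, 0.981, -0.002], [0.981, 0.196, -0.0], [-0.0, -0.002, -1.0]]
contact_force: [-5.9, -0.7, 8.3]
finger_gap: 29.5
grip_force: 63.8
```

```bash
python3 -m crank '[[0,0.004,0,0,0,0,1],[0,0.008,0,0,0,0,1],[0,0.012,0,0,0,0,1],[0,0.016,0,0,0,0,1],[0,0.02,0,0,0,0,1],[0,0.024,0,0,0,0,1],[0,0.028,0,0,0,0,1],[0,0.032,0,0,0,0,1],[0,0.036,0,0,0,0,1],[0,0.04,0,0,0,0,1]]'
python3 -c "
from h import *
s=observe();d=s['ee_pos'][:2]-BD;print(d@[np.cos(BA),np.sin(BA)],d@[-np.sin(BA),np.cos(BA)],s['contact_force'])"
```

```text
time: 34.25
ee_pos: [546.9, -14.3, 53.7]
tool_rot: [[-0.196, 0.981, -0.002], [0.981, 0.196, -0.001], [-0.0, -0.002, -1.0]]
contact_force: [-5.8, -1.5, 8.2]
finger_gap: 29.2
grip_force: 63.8
-7.3132062580208475 0.7653155765474853 [-5.8065971  -1.4666575   8.21302428]
```

```bash
python3 -m crank '[[0,0.004,0,0,0,0,1],[0,0.008,0,0,0,0,1],[0,0.012,0,0,0,0,1],[0,0.016,0,0,0,0,1],[0,0.02,0,0,0,0,1],[0,0.024,0,0,0,0,1],[0,0.028,0,0,0,0,1],[0,0.032,0,0,0,0,1],[0,0.036,0,0,0,0,1],[0,0.04,0,0,0,0,1]]'
```

```text
time: 35.25
ee_pos: [586.1, -6.4, 53.7]
tool_rot: [[-0.196, 0.981, -0.002], [0.981, 0.196, -0.001], [-0.0, -0.002, -1.0]]
contact_force: [-5.7, -0.9, 8.0]
finger_gap: 29.4
grip_force: 63.8
```

```bash
python3 -m crank '[[0,0.004,0,0,0,0,1],[0,0.008,0,0,0,0,1],[0,0.012,0,0,0,0,1],[0,0.016,0,0,0,0,1],[0,0.02,0,0,0,0,1],[0,0.024,0,0,0,0,1],[0,0.028,0,0,0,0,1],[0,0.032,0,0,0,0,1],[0,0.036,0,0,0,0,1],[0,0.04,0,0,0,0,1]]'
python3 -c "
from h import *
s=observe();d=s['ee_pos'][:2]-BD;print(d@[np.cos(BA),np.sin(BA)],d@[-np.sin(BA),np.cos(BA)],s['contact_force'])"
```

```text
time: 36.25
ee_pos: [625.4, 1.4, 53.7]
tool_rot: [[-0.196, 0.981, -0.002], [0.981, 0.196, -0.001], [-0.0, -0.002, -1.0]]
contact_force: [-7.0, -1.7, 7.6]
finger_gap: 29.4
grip_force: 63.8
72.75174485880913 0.643172600624732 [-6.96248973 -1.68094259  7.56027833]
```

```bash
python3 -m crank '[[0,0.004,0,0,0,0,1],[0,0.008,0,0,0,0,1],[0,0.012,0,0,0,0,1],[0,0.016,0,0,0,0,1],[0,0.02,0,0,0,0,1],[0,0.024,0,0,0,0,1],[0,0.028,0,0,0,0,1],[0,0.032,0,0,0,0,1],[0,0.0355,0,0,0,0,1],[0,0.0365,0,0,0,0,1]]'
python3 -m crank '[[0,0,0,0,0,0,1],[0,0,0,0,0,0,1]]' | sed -n 2,4p
python3 -c "
from h import *
s=observe();d=s['ee_pos'][:2]-BD;print(d@[np.cos(BA),np.sin(BA)],d@[-np.sin(BA),np.cos(BA)],s['contact_force'])
i=get_image('side');P=pix('side',np.c_[np.array([(140,55),(140,-55)])@np.array([[np.cos(BA),np.sin(BA)],[-np.sin(BA),np.cos(BA)]])+BD,[18,18]])
m=P.mean(0).astype(int);y,x=max(m[1]-80,0),max(m[0]-100,0);b=cv2.resize(i[y:y+160,x:x+200],None,fx=3,fy=3,interpolation=cv2.INTER_CUBIC)
for p in P: cv2.drawMarker(b,tuple(((p-[x,y])*3+1).astype(int).tolist()),(0,255,255),cv2.MARKER_CROSS,14,1)
cv2.imwrite('pics/e8.png',b)"
```

```text
time: 37.25
ee_pos: [661.4, 8.6, 53.7]
tool_rot: [[-0.197, 0.98, -0.002], [0.98, 0.197, -0.001], [-0.0, -0.002, -1.0]]
contact_force: [-6.1, -2.6, 8.3]
finger_gap: 29.2
grip_force: 63.8
ee_pos: [661.4, 8.6, 53.9]
tool_rot: [[-0.196, 0.981, -0.001], [0.981, 0.196, -0.001], [-0.0, -0.001, -1.0]]
contact_force: [-5.0, -2.3, 7.4]
109.50280561025278 0.5767610934080949 [-5.01528152 -2.34129778  7.40350285]
```

View pics/e8.png

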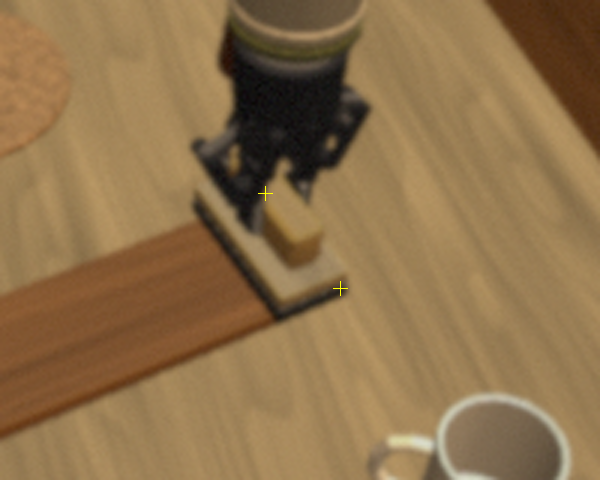

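The block's far edge lines up with the blade's end (markers at (265,193), (340,288)). Now stroke back.

```bash
python3 -m crank '[[0,-0.002,0,0,0,0,1],[0,-0.005,0,0,0,0,1],[0,-0.009,0,0,0,0,1],[0,-0.013,0,0,0,0,1],[0,-0.017,0,0,0,0,1],[0,-0.021,0,0,0,0,1],[0,-0.025,0,0,0,0,1],[0,-0.029,0,0,0,0,1],[0,-0.033,0,0,0,0,1],[0,-0.037,0,0,0,0,1]]'
```

```text
time: 38.5
ee_pos: [628.1, 2.3, 55.3]
tool_rot: [[-0.197, 0.98, 0.006], [0.98, 0.197, 0.0], [-0.001, 0.006, -1.0]]
contact_force: [4.9, 1.9, 6.3]
finger_gap: 29.4
grip_force: 63.6
```

```bash
python3 -m crank '[[0,-0.004,0,0,0,0,1],[0,-0.008,0,0,0,0,1],[0,-0.012,0,0,0,0,1],[0,-0.016,0,0,0,0,1],[0,-0.02,0,0,0,0,1],[0,-0.024,0,0,0,0,1],[0,-0.028,0,0,0,0,1],[0,-0.032,0,0,0,0,1],[0,-0.036,0,0,0,0,1],[0,-0.04,0,0,0,0,1]]'
```

```text
time: 39.5
ee_pos: [588.9, -5.6, 55.3]
tool_rot: [[-0.197, 0.98, 0.006], [0.98, 0.197, 0.0], [-0.001, 0.006, -1.0]]
contact_force: [5.6, 2.0, 6.3]
finger_gap: 29.3
grip_force: 63.6
```

```bash
python3 -m crank '[[0,-0.004,0.0005,0,0,0,1],[0,-0.008,0.001,0,0,0,1],[0,-0.012,0.0011,0,0,0,1],[0,-0.016,0.0011,0,0,0,1],[0,-0.02,0.0011,0,0,0,1],[0,-0.024,0.0011,0,0,0,1],[0,-0.028,0.0011,0,0,0,1],[0,-0.032,0.0011,0,0,0,1],[0,-0.036,0.0011,0,0,0,1],[0,-0.04,0.0011,0,0,0,1]]'
```

```text
time: 40.5
ee_pos: [550.1, -13.5, 54.4]
tool_rot: [[-0.197, 0.98, 0.007], [0.98, 0.197, 0.0], [-0.001, 0.007, -1.0]]
contact_force: [6.9, 1.4, 7.5]
finger_gap: 29.4
grip_force: 63.6
```

```bash
python3 -m crank '[[0,-0.004,0,0,0,0,1],[0,-0.008,0,0,0,0,1],[0,-0.012,0,0,0,0,1],[0,-0.016,0,0,0,0,1],[0,-0.02,0,0,0,0,1],[0,-0.024,0,0,0,0,1],[0,-0.028,0,0,0,0,1],[0,-0.032,0,0,0,0,1],[0,-0.036,0,0,0,0,1],[0,-0.04,0,0,0,0,1]]'
python3 -c "
from h import *
s=observe();d=s['ee_pos'][:2]-BD;print(d@[np.cos(BA),np.sin(BA)],d@[-np.sin(BA),np.cos(BA)])"
```

```text
time: 41.5
ee_pos: [511.0, -21.4, 54.4]
tool_rot: [[-0.197, 0.98, 0.007], [0.98, 0.197, 0.0], [-0.001, 0.007, -1.0]]
contact_force: [5.8, 0.7, 7.2]
finger_gap: 29.1
grip_force: 63.6
-43.88813449991244 0.9054401049174157
```

```bash
python3 -m crank '[[0,-0.004,0,0,0,0,1],[0,-0.008,0,0,0,0,1],[0,-0.012,0,0,0,0,1],[0,-0.016,0,0,0,0,1],[0,-0.02,0,0,0,0,1],[0,-0.024,0,0,0,0,1],[0,-0.028,0,0,0,0,1],[0,-0.032,0,0,0,0,1],[0,-0.036,0,0,0,0,1],[0,-0.04,0,0,0,0,1]]'
```

```text
time: 42.5
ee_pos: [471.8, -29.3, 54.3]
tool_rot: [[-0.197, 0.98, 0.007], [0.98, 0.197, 0.0], [-0.001, 0.007, -1.0]]
contact_force: [5.7, 0.9, 7.5]
finger_gap: 29.5
grip_force: 63.6
```

```bash
python3 -m crank '[[0,-0.004,0,0,0,0,1],[0,-0.008,0,0,0,0,1],[0,-0.012,0,0,0,0,1],[0,-0.016,0,0,0,0,1],[0,-0.02,0,0,0,0,1],[0,-0.0235,0,0,0,0,1],[0,-0.026,0,0,0,0,1],[0,-0.026,0,0,0,0,1],[0,-0.026,0,0,0,0,1]]'
python3 -c "
from h import *
s=observe();d=s['ee_pos'][:2]-BD;print(d@[np.cos(BA),np.sin(BA)],d@[-np.sin(BA),np.cos(BA)])"
```

```text
time: 43.4
ee_pos: [446.0, -34.5, 54.1]
tool_rot: [[-0.197, 0.98, 0.006], [0.98, 0.197, 0.0], [-0.001, 0.006, -1.0]]
contact_force: [5.4, 1.0, 7.4]
finger_gap: 29.2
grip_force: 63.6
-110.24396279710338 0.8637526766332897
```

```bash
python3 -m crank '[[0,0,-0.006,0,0,0,1],[0,0,-0.02,0,0,0,1],[0,0,-0.04,0,0,0,1],[0,0,-0.06,0,0,0,1],[0,0,-0.075,0,0,0,1],[0,0,-0.075,0,0,0,1],[0,0,-0.075,0,0,0,1]]'
python3 -c "
from h import *
c=plan((463,286,70+18.7),11.38,0)"
```

```text
time: 44.1
ee_pos: [442.7, -34.8, 127.0]
tool_rot: [[-0.197, 0.98, -0.001], [0.98, 0.197, -0.0], [0.0, -0.001, -1.0]]
contact_force: [-0.4, 0.3, -2.1]
finger_gap: 29.4
grip_force: 62.5
shift [0.3105 0.0831 0.0569] turn [-0.05 -0.   -0.03] |d| 0.326 |w| 0.1
```

```bash
python3 -m crank '[[0.02,0.005,0,0,0,0,1],[0.05,0.013,0,0,0,0,1],[0.09,0.024,0,0,0,0,1],[0.13,0.035,0,0,0,0,1],[0.17,0.045,0,0,0,0,1],[0.21,0.056,0.01,0,0,0,1],[0.25,0.067,0.025,0,0,0,1],[0.28,0.075,0.04,0,0,0,1],[0.3,0.08,0.05,0,0,0,1],[0.3105,0.083,0.057,0,0,0,1]]' |head -2
python3 -m crank '[[0,0,0,0,0,0,1],[0,0,0,0,0,0,1],[0,0,0,0,0,0,1],[0,0,0,0,0,0,1]]'
python3 -c "
from h import *
c=plan((463,286,48+18.7),11.38,0)"
```

```text
time: 45.1
ee_pos: [461.8, 287.3, 68.1]
time: 45.5
ee_pos: [463.9, 284.9, 71.2]
tool_rot: [[-0.195, 0.981, 0.0], [0.981, 0.195, 0.0], [-0.0, 0.0, -1.0]]
contact_force: [-0.3, -0.7, -1.9]
finger_gap: 29.2
grip_force: 62.5
shift [ 0.0012 -0.0007  0.0232] turn [ 0.03  0.   -0.12] |d| 0.023 |w| 0.1
```

```bash
python3 -m crank '[[0.001,-0.001,0.006,0,0,0,1],[0.001,-0.001,0.012,0,0,0,1],[0.001,-0.001,0.018,0,0,0,1],[0.001,-0.001,0.022,0,0,0,1],[0.001,-0.001,0.023,0,0,0,1],[0.001,-0.001,0.024,0,0,0,1],[0.001,-0.001,0.025,0,0,0,1],[0.001,-0.001,0.025,0,0,0,1]]'
```

```text
time: 46.3
ee_pos: [462.4, 286.8, 45.9]
tool_rot: [[-0.197, 0.98, -0.0], [0.98, 0.197, 0.0], [0.0, -0.0, -1.0]]
contact_force: [0.5, -0.3, -0.6]
finger_gap: 29.3
grip_force: 62.8
```

```bash
python3 -m crank '[[0,0,0.0005,0,0,0,1],[0,0,0.001,0,0,0,1],[0,0,0.001,0,0,0,1]]' | sed -n '2p;4p'
python3 -m crank '[[0,0,0.001,0,0,0,0.5],[0,0,0.001,0,0,0,0.3],[0,0,0.001,0,0,0,0.1],[0,0,0.001,0,0,0,0],[0,0,0.001,0,0,0,0],[0,0,0.001,0,0,0,0]]'
python3 -m crank '[[0,0,-0.02,0,0,0,0],[0,0,-0.06,0,0,0,0],[0,0,-0.1,0,0,0,0],[0,0,-0.14,0,0,0,0],[-0.04,0,-0.18,0,0,0,0],[-0.09,0,-0.22,0,0,0,0],[-0.14,0,-0.26,0,0,0,0],[-0.18,0,-0.28,0,0,0,0],[-0.22,0,-0.28,0,0,0,0],[-0.25,0,-0.28,0,0,0,0]]'
python3 - <<'E'
from h import *
t=get_image("top");s=get_image("side")
cv2.imwrite("pics/f9.png",np.hstack([cv2.resize(t[190:320,110:240],(450,450),interpolation=cv2.INTER_CUBIC),s[:,150:500][:420].copy() if 0 else cv2.resize(s[50:380,130:430],(345,450)) ]))
E
```

```text
ee_pos: [462.3, 286.8, 44.9]
contact_force: [-1.7, -1.0, 4.8]
time: 47.2
ee_pos: [462.2, 286.7, 43.6]
tool_rot: [[-0.197, 0.98, -0.0], [0.98, 0.197, -0.0], [-0.0, -0.0, -1.0]]
contact_force: [0.1, 0.2, -0.4]
finger_gap: 85.5
grip_force: 0.0
time: 48.2
ee_pos: [512.1, 39.6, 325.6]
tool_rot: [[-0.197, 0.98, 0.003], [0.98, 0.197, 0.001], [0.0, 0.003, -1.0]]
contact_force: [0.6, -0.7, 0.2]
finger_gap: 85.5
grip_force: 0.0
```

View pics/f9.png

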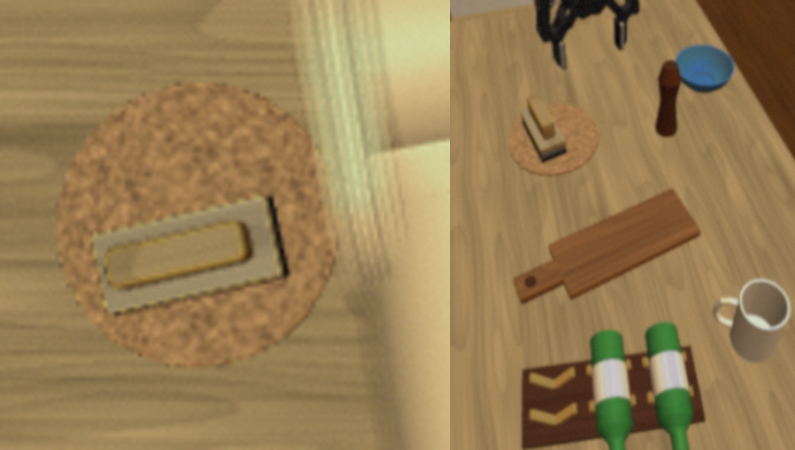

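Run:
```python
exec(open("m1.py").read())
f=lambda p:((p[0]+.5)/3.4615-.5+110,(p[1]+.5)/3.4615-.5+190)
O=[(1,1),(1,-1),(-1,-1),(-1,1)]
rect("body",[(94,237),(268,198),(287,273),(114,313)],40,60,130,O)
rect("grip",[(103,245),(243,221),(249,257),(112,288)],80,30,100,O)
print("mat",at("top",f((195,224)),6).round(1))
```

```text
body [439.8 281.8] 13.12 [ 1.4 -0.1  3.1 -1.1 -1.7 -0.5 -2.8  1.7]
grip [441.1 282.9] -348.87 [-0.4  0.1  2.4  0.1 -2.1 -1.3  0.   1.1]
mat [463.  286.1   6. ]
```

The picture shows the block about 22 mm off the middle toward the robot: it was knocked after release. I'll confirm it's at rest, then re-grasp and re-centre it.

```bash
python3 -m crank '[[0,0,0,0,0,0,0],[0,0,0,0,0,0,0],[0,0,0,0,0,0,0],[0,0,0,0,0,0,0]]' | head -2
python3 - <<'E'
from h import *
t=get_image("top");n=cv2.resize(t[190:320,110:240],(450,450),interpolation=cv2.INTER_CUBIC)
o=cv2.imread("pics/f9.png")[:,:450]
print(cv2.absdiff(n,o)[180:330,60:300].max(2).mean(), (cv2.absdiff(n,o)[180:330,60:300].max(2)>40).sum())
print(cv2.phaseCorrelate(np.float64(cv2.cvtColor(o,6))[180:330,60:300].copy(),np.float64(cv2.cvtColor(n,6))[180:330,60:300].copy()))
cv2.imwrite("pics/f10.png",n)
c=plan((440.7,284.5,190),11.8,0)
E
```

```text
time: 48.7
ee_pos: [511.3, 42.8, 323.4]
1.977638888888889 0
((-0.045187478718901275, -0.00488837857382407), 0.8778569208821106)
shift [ 0.2512 -0.0212  0.1522] turn [-0.03  0.01 -0.36] |d| 0.294 |w| 0.4
```

```bash
python3 -m crank '[[0.03,-0.003,0,0,0,0,0],[0.07,-0.006,0,0,0,0,0],[0.11,-0.01,0.02,0,0,0,0],[0.15,-0.013,0.05,0,0,0,0],[0.19,-0.016,0.08,0,0,-0.2,0],[0.22,-0.019,0.11,0,0,-0.4,0],[0.24,-0.021,0.14,0,0,-0.4,0],[0.251,-0.021,0.152,0,0,-0.4,0],[0.251,-0.021,0.152,0,0,-0.4,0],[0.251,-0.021,0.152,0,0,-0.4,0]]' | head -2
python3 -m crank '[[0,0,0,0,0,0,0],[0,0,0,0,0,0,0]]' | head -3
python3 - <<'E'
from h import *
c=plan((440.7,284.5,64),11.8,0)
i=get_image("wrist");cc=calibration("wrist")
def box(x,y,z,a,L,W):
    a=np.radians(a);M=np.array([[np.cos(a),np.sin(a)],[-np.sin(a),np.cos(a)]])
    q=np.array([(1,1),(1,-1),(-1,-1),(-1,1)])*[L/2,W/2]@M+[x,y]
    return pix("wrist",np.c_[q,np.full(4,z)],cc)
# edge score: fit body-top rectangle on gradient magnitude
g=cv2.GaussianBlur(cv2.cvtColor(i,6),(0,0),1.0).astype(float);gm=np.hypot(cv2.Sobel(g,6,1,0),cv2.Sobel(g,6,0,1))
def score(x,y,a):
    s=0
    for z,L,W in((40,60,130),(80,30,96)):
        b=box(x,y,z,a,L,W)
        pts=np.concatenate([b[k]+(b[(k+1)%4]-b[k])*np.linspace(.1,.9,40)[:,None] for k in(0,1,3)]).astype(np.float32)
        s+=cv2.remap(gm.astype(np.float32),pts[:,0:1],pts[:,1:2],1).mean()
    return s
r=[(score(x,y,a),x,y,a) for x in np.arange(430,452,1.) for y in np.arange(272,296,1.) for a in np.arange(8,17,1.)]
r.sort(reverse=True);print(r[:4])
E
```

```text
time: 49.75
ee_pos: [442.5, 283.0, 172.8]
time: 49.95
ee_pos: [442.5, 282.9, 173.0]
tool_rot: [[-0.202, 0.979, 0.002], [0.979, 0.202, 0.001], [0.001, 0.002, -1.0]]
shift [ 0.0018 -0.0017  0.1277] turn [ 0.1  -0.04 -0.15] |d| 0.128 |w| 0.2
[(np.float32(98.436554), np.float64(438.0), np.float64(287.0), np.float64(13.0)), (np.float32(96.33644), np.float64(438.0), np.float64(287.0), np.float64(12.0)), (np.float32(95.45998), np.float64(438.0), np.float64(287.0), np.float64(14.0)), (np.float32(91.5013), np.float64(437.0), np.float64(287.0), np.float64(12.0))]
```

```bash
python3 -m crank '[[0.003,-0.002,0.03,0,0,-0.8,0],[0.003,-0.003,0.06,0,0,-0.8,0],[0.003,-0.003,0.09,0,0,-0.8,0],[0.003,-0.003,0.11,0,0,-0.8,0],[0.003,-0.003,0.122,0,0,-0.8,0],[0.003,-0.003,0.1275,0,0,-0.8,0],[0.003,-0.003,0.1275,0,0,-0.8,0],[0.003,-0.003,0.1275,0,0,-0.8,0]]'|head -4
python3 -m crank '[[0,0,0,0,0,0,1],[0,0,0,0,0,0,1],[0,0,0,0,0,0,1],[0,0,0,0,0,0,1],[0,0,0,0,0,0,1],[0,0,0,0,0,0,1],[0,0,0,0,0,0,1],[0,0,0,0,0,0,1],[0,0,0,0,0,0,1],[0,0,0,0,0,0,1]]'
python3 -m crank '[[0,0,-0.01,0,0,0,1],[0,0,-0.02,0,0,0,1],[0,0,-0.03,0,0,0,1],[0,0,-0.03,0,0,0,1],[0,0,-0.03,0,0,0,1]]'
python3 -c "
from h import *
c=plan((463,286,73+18.7),12,0)"
```

```text
time: 50.8
ee_pos: [438.5, 286.3, 45.2]
tool_rot: [[-0.217, 0.976, 0.001], [0.976, 0.217, 0.001], [0.001, 0.001, -1.0]]
contact_force: [-0.6, 0.1, -0.5]
time: 51.8
ee_pos: [438.0, 286.0, 44.2]
tool_rot: [[-0.217, 0.976, -0.0], [0.976, 0.217, -0.0], [-0.0, -0.0, -1.0]]
contact_force: [-0.9, 0.2, 3.0]
finger_gap: 29.6
grip_force: 63.3
time: 52.3
ee_pos: [438.0, 286.0, 74.4]
tool_rot: [[-0.217, 0.976, 0.0], [0.976, 0.217, 0.0], [0.0, 0.0, -1.0]]
contact_force: [-0.2, 0.3, -3.7]
finger_gap: 29.3
grip_force: 62.5
shift [-0.0054  0.0244  0.0014] turn [ 0.01 -0.01  0.55] |d| 0.025 |w| 0.5
```

```bash
python3 -m crank '[[-0.002,0.008,0,0,0,0,1],[-0.004,0.016,0,0,0,0,1],[-0.0054,0.0245,0.001,0,0,0,1],[-0.0054,0.0245,0.01,0,0,0,1],[-0.0054,0.0245,0.02,0,0,0,1],[-0.0054,0.0245,0.027,0,0,0,1],[-0.0054,0.0245,0.029,0,0,0,1],[-0.0054,0.0245,0.03,0,0,0,1],[-0.0054,0.0245,0.03,0,0,0,1]]'
```

```text
time: 53.2
ee_pos: [462.6, 285.9, 44.2]
tool_rot: [[-0.217, 0.976, -0.001], [0.976, 0.217, -0.0], [-0.0, -0.001, -1.0]]
contact_force: [-3.6, -1.6, 4.4]
finger_gap: 29.1
grip_force: 63.3
```

In contact. Release, withdraw, and check with the last picture.

```bash
python3 -m crank '[[0,0,0,0,0,0,0.5],[0,0,0,0,0,0,0.3],[0,0,0,0,0,0,0.1],[0,0,0,0,0,0,0],[0,0,0,0,0,0,0],[0,0,0,0,0,0,0]]' | sed -n '2p;5p'
python3 -m crank '[[0,0,-0.02,0,0,0,0],[0,0,-0.06,0,0,0,0],[0,0,-0.1,0,0,0,0],[0,0,-0.14,0,0,0,0],[-0.04,0,-0.18,0,0,0,0],[-0.09,0,-0.22,0,0,0,0],[-0.14,0,-0.26,0,0,0,0],[-0.18,0,-0.28,0,0,0,0],[-0.22,0,-0.28,0,0,0,0],[-0.26,0,-0.28,0,0,0,0]]' |head -2
python3 -m crank '[[-0.03,0,0,0,0,0,0],[-0.06,0,0,0,0,0,0],[-0.06,0,0,0,0,0,0],[-0.06,0,0,0,0,0,0],[-0.06,0,0,0,0,0,0],[-0.06,0,0,0,0,0,0]]' |sed -n '2p;6p'
python3 - <<'E'
from h import *
t=get_image("top");s=get_image("side")
cv2.imwrite("pics/f11.png",np.hstack([cv2.resize(t[190:320,110:240],(450,450),interpolation=cv2.INTER_CUBIC),cv2.resize(s[50:380,130:430],(345,450)) ]))
E
```

```text
ee_pos: [463.0, 285.9, 44.1]
finger_gap: 85.4
time: 54.8
ee_pos: [518.9, 36.5, 325.8]
ee_pos: [531.2, -19.2, 323.7]
grip_force: 0.0
```

View pics/f11.png

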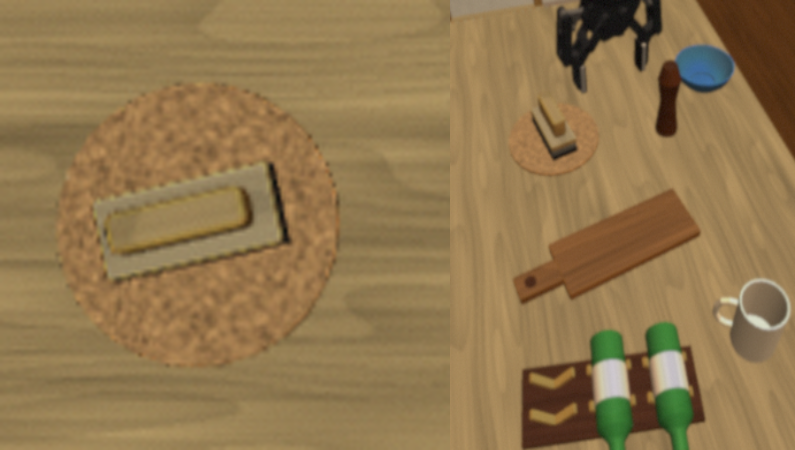

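The block is flat in the middle of the mat (body corners (95,203)–(287,240), mat centre (198,224)), the bottles are in the rack, and the mug and mill are untouched.

```bash
python3 -c "
from workcell import hand_in
print(hand_in())"
```

```text
the job is handed in; nothing more can be done
None
```

The job is done and handed in: both bottles lie in the rack, the board is sanded there and back at about 10 N, and the block is back in the middle of the mat after it was knocked aside once and I re-centred it.

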